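# Press the dowel pin and bushing into a gearbox end cover

## Robot

A 6-joint arm with a two-finger parallel gripper is mounted at the origin on a cart in front of the work surface, level with it; the furniture and walls round the work are solid. World frame = base frame: x ahead of the robot, y to its left, z up, the work surface at z = 0. Lengths are in m, angles in rad, forces in N, time in s.
With the tool pointing down it reaches from about 0.3 to 0.825 m from the base axis. Payload 5.4 kg.
Tool frame: the origin (TCP) lies on the centre line of the jaws, within the pads' length; the fingertips stand 17 mm ahead of it and the grasp point (between the pads) lies 2 mm behind it; x points along the fingers, z is the direction in which the jaws open and shut, and the axes are right-handed (so a half turn about x gives the same grasp; the last joint's range is limited). The gripper opens to 92 mm and grips with 3 to 60 N. Pads are 20 mm wide; open, the fingers measure 128 mm over their backs; the gripper's body (75 mm by 189 mm) begins 69 mm behind the grasp point.
Start: joints at [-1.52, 0.158, 1.597, -0, 1.386, -0.21], TCP at [0.148, -0.556, 0.232] pointing down, gripper open.
Joint ranges: [-2.91, 2.91], [-0.94, 2.29], [0.18, 2.7], [-1.29, 4.43], [0.17, 2.64], [-3, 3]. Speed limits (rad/s): [2.57, 2.57, 3.14, 3.14, 3.14, 3.14].

## Interface

Orientations are given as a rotation vector (axis times angle).
In Python, from rig import env gives the robot as it stands. The module is installed in compiled form; this text tells all that it offers.
- The arm moves only by the tool drive_tool, never from a script. Its argument "motion" is a list of rows, each a list of 2 entries, a list of its own where there are three numbers: the shift along the tool's x, y, z in m, then the turn about the tool's x in rad. A call has 1 to 10 rows; each row shifts and turns the commanded pose from where the row before left it, along the tool's axes as they then stand; what a row does not reach is not made up. A row lasts 1/8 s, in which the tool goes at most 62.5 mm and 10.7 degrees, less where a joint would pass 70% of its speed; a pose out of reach is approached as far as the arm can. A call with a gripper value outside its range is refused whole. "fingers" is the gripper's target within -1 to 1 (fully open at 1, half-way at 0, shut at -1), set as the call begins (left out, the last holds). The fingers move at their own pace and stop on an object; "force" is the grip in N (left out, the last holds). Time passes only in rows, so rows that do not move let the fingers close. It gives the time, the measured TCP pose, the force and the opening at its end, in the units of the state.
- env.get_obs(): the state, without advancing time (a new reading comes with each control period).
- env.snapshot(name): name is "scene" or "top" or "wrist"; returns (picture, depth): 420x560x3 uint8, red, green, blue; 420x560 float32, m along the optical axis (not along the pixel's ray), 0 where there is no reading.
- env.calibration(name): a dict with "camera_matrix" (3x3 intrinsics, pixels), "origin" and "attitude" of the camera in the world. Camera axes: x right, y down, z forward; pixel columns grow to the right and rows downward; lengths in m; the calibration is good to about 2 mm. A picture is of the moment at which its call begins: read the wrist's pose just before it. calibration takes no time and is no camera call; for the wrist camera it gives the pose at the moment of the call.
- env.hand_in(): hands the job in, once; it reports no verdict.
Trained networks look in the newest picture that a camera, given by its name, has taken for a name from the list of things; names that differ only in an ending like _2 or _b are one class to them, and where a whole thing is asked for, a point or a joint stands for the part that bears it (a point fixed in the world has none). Each returns a list of dicts, best first, with "score" (0 to 1); they miss things now and then, are a little off and sometimes report something else, mostly with a low value. They report only what shows in the picture. A call takes as long as a camera call.
- env.trace(camera, thing): "pixels" (420x560 bool, what is visible of it) and "rect" ([left, top, right, bottom] in pixels, round what is visible of it).
The state is a dict: "clock": time; "joint_positions": joint angles; "qvel": joint speeds; "effort": joint torques, N m; "tool_pos": TCP position; "tool_rot": TCP orientation; "wrist_force": force on the tool from outside, world axes, zero at the start; "moment": the same for the moment, N m; "grip_width": finger opening in m.
Only numpy, scipy, OpenCV 4.12 (cv2) and the standard library are available. Lean on these libraries where they do the work, as an engineer would, in place of code of your own. Each camera call takes 0.05 s, during which the arm holds its last target.

## Task

The steel dowel pin stands nested in the brass bushing. Leave the bushing standing on the table while you pull the pin up out of it, and press the pin straight and firmly down into the small blind hole of the blue gearbox cover until it bottoms. Then press the bushing firmly into the cover's large blind bore until it sits on the bottom, and let both go.

Things in the scene. Friction and masses are not known exactly. Their poses are not given: they have to be found in the camera images.
- cover: gearbox end cover: blue painted casting fixed to the table, with a flat bare-metal machined top 45 mm above the table. Body 70 x 146 mm (x by y), foot flange 92 x 168 x 10 mm, four round corner bosses with dark screw heads (3 mm proud of the top) at x +-35, y +-73 mm. Origin at the centre of its underside, on the table; z up, x across, y along its length towards the small hole
- pin_hole (a point): centre of the mouth of the small round blind hole, at the machined top (x 0, y +40 mm in the cover's frame); hole 17.5 mm across, 30 mm deep, sharp unchamfered edge, flat solid floor; z up
- bush_hole (a point): centre of the mouth of the large round blind bore, at the machined top (x 0, y -33 mm in the cover's frame); bore 38 mm across, 15 mm deep, sharp unchamfered edge, flat solid floor; z up
- pin_center (a point): centre of the bright steel dowel pin (half-way up), 16 mm across, 70 mm long, 0.08 to 0.15 kg, 1 mm chamfer at its foot; z along the pin, its foot 35 mm below this point. At the start it stands loosely on the table inside the bushing, its upper 35 mm free above it. Pressed home it stands 40 mm proud of the cover's top
- bushing_center (a point): centre of the plain brass bushing (half-way up): a straight tube 36 mm outside, 19 mm inside, 35 mm high, 0.16 to 0.30 kg; z along its axis, its foot 17.5 mm below this point. At the start it stands loose and upright on the table, the pin inside it. Pressed home it stands 20 mm proud of the cover's top

How it is judged:
By the outcome, as a careful person would: the job done as asked, in the order asked, and still so for the second after the job is handed in, with the robot touching nothing.
It also fails if it takes over 67 s, if anything falls off the work surface, if the arm or the gripper's body presses on something with over 40 N, if the wrist force passes 120 N, or if a joint passes its speed limit or range.

## Working session

There is one attempt and no reset: what is moved stays moved. The work goes in short steps, Python scripts to look and compute and a tool call to move; the robot and the scene stay as the last step left them, time stands still between calls to the robot, and variables do not carry over. Pictures are saved under pics/ and viewed, and the job is handed in when it is done.

Besides the shell and the picture viewer there is one more tool, called after "Emit:" as name(argument=value, ...) on one line, values as JSON. drive_tool: Moves the arm, as the interface text tells. Its arguments: {"type":"object","properties":{"motion":{"type":"array"},"fingers":{"type":"number"},"force":{"type":"number"}},"required":["motion"]}

```bash
mkdir -p pics; cat > h.py <<'E'
import numpy as np, cv2
from rig import env
from scipy.spatial.transform import Rotation as R
def save(n,pic): cv2.imwrite('pics/'+n+'.png',pic[:,:,::-1])
def rot(a):
    a=np.array(a,float)
    return a if a.shape==(3,3) else R.from_rotvec(a).as_matrix() if a.size==3 else R.from_quat(a).as_matrix()
def pts(cam,depth,cal=None):
    c=cal or env.calibration(cam); K=np.array(c['camera_matrix'])
    v,u=np.mgrid[:depth.shape[0],:depth.shape[1]]
    P=np.stack([(u-K[0,2])/K[0,0]*depth,(v-K[1,2])/K[1,1]*depth,depth],-1)
    W=P@rot(c['attitude']).T+np.array(c['origin']); W[depth<=0]=np.nan
    return W
E
python3 - <<'E'
from h import *
o=env.get_obs()
print({k:np.round(v,4) for k,v in o.items()})
for n in ['scene','top']:
    p,d=env.snapshot(n); save(n+'0',p); np.save(n+'0.npy',d)
    c=env.calibration(n); print(n,c)
    W=pts(n,d)
    for t in ['cover','pin_center','bushing_center']:
        for r in env.trace(n,t)[:2]:
            m=r['pixels']; w=W[m]; w=w[~np.isnan(w[:,0])]
            print(n,t,round(r['score'],2),r['rect'],m.sum(),np.round(np.median(w,0),4) if len(w) else None, np.round(np.percentile(w,[2,98],axis=0),4) if len(w) else None)
E
```

```text
{'clock': np.float64(0.0), 'joint_positions': array([-1.5201,  0.159 ,  1.5982, -0.    ,  1.3862, -0.2101]), 'qvel': array([-0.0017, -0.0007,  0.    , -0.0001, -0.0005,  0.0005]), 'effort': array([ 4.00000e-04, -3.85565e+01, -3.22112e+01,  7.02000e-02,
        3.76000e-02, -1.00000e-04]), 'tool_pos': array([ 0.1482, -0.555 ,  0.2306]), 'tool_rot': array([ 1.0164,  1.3226, -1.014 ]), 'wrist_force': array([ 0.0132, -0.3924, -0.0344]), 'moment': array([ 0.0128, -0.0256, -0.0357]), 'grip_width': np.float64(0.0918)}
scene {'camera_matrix': array([[412.69166382,   0.        , 277.38647401],
       [  0.        , 412.69166382, 212.79063112],
       [  0.        ,   0.        ,   1.        ]]), 'origin': array([-0.02870717,  0.68675238,  0.40659715]), 'attitude': array([-0.90842701,  2.13545665, -1.37415944])}
scene cover 0.79 [168.4, 223.7, 272.3, 292.9] 4088 [0.505  0.334  0.0384] [[0.4417 0.2609 0.0026]
 [0.603  0.3733 0.0489]]
scene cover 0.55 [317.5, 198.6, 329.0, 214.7] 171 [0.5371 0.0006 0.0298] [[ 0.4948 -0.0181  0.0039]
 [ 0.5645  0.0651  0.0602]]
scene bushing_center 0.48 [319.8, 199.9, 327.8, 214.7] 103 [ 0.5364 -0.      0.0263] [[ 0.5325 -0.0112  0.0041]
 [ 0.557   0.0102  0.0379]]
top {'camera_matrix': array([[384.86185613,   0.        , 279.46552738],
       [  0.        , 384.86185613, 210.08009488],
       [  0.        ,   0.        ,   1.        ]]), 'origin': array([0.3917548 , 0.15900928, 0.90139698]), 'attitude': array([-2.13166654,  2.15423888, -0.18800696])}
top cover 0.96 [181.4, 172.9, 236.8, 255.8] 2958 [0.5243 0.3099 0.0439] [[0.448  0.2581 0.0029]
 [0.6063 0.3654 0.0484]]
top bushing_center 0.49 [335.9, 195.1, 352.5, 213.4] 161 [ 0.5433 -0.      0.0334] [[ 0.5326 -0.0242 -0.0006]
 [ 0.5651  0.0112  0.0373]]
```

View pics/scene0.png

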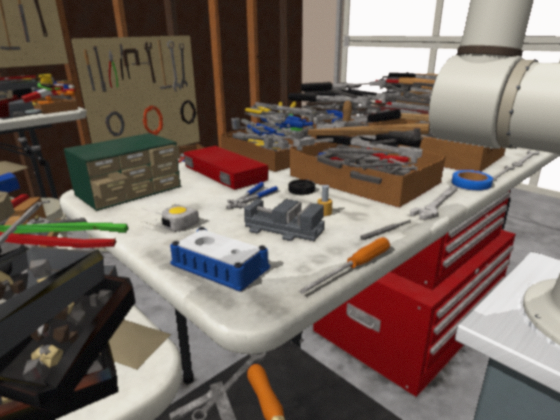

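View pics/top0.png

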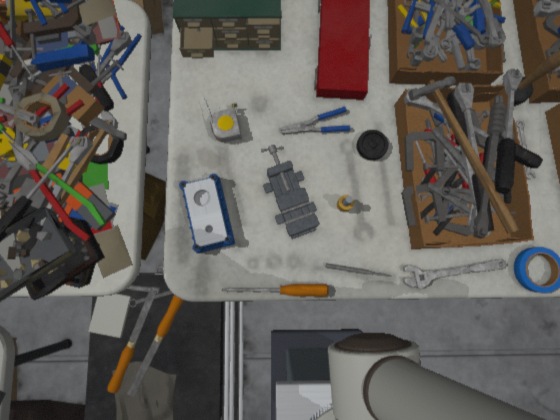

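The top view shows the cover at about (207,213), with its large bore near (201,197). The bushing and pin stand at (345,203), and a grey vise lies between them at about (290,198). Next I measure this more finely.

```bash
python3 - <<'E'
from h import *
d=np.load('top0.npy'); W=pts('top',d)
img=cv2.imread('pics/top0.png')
a=cv2.resize(img[165:265,170:250],None,fx=5,fy=5,interpolation=cv2.INTER_CUBIC)
b=cv2.resize(img[165:265,250:360],None,fx=3.5,fy=5,interpolation=cv2.INTER_CUBIC)
cv2.imwrite('pics/top0z.png',np.hstack([a,b]))
# cover top
sub=(W[...,2]>0.040)&(W[...,2]<0.047)&(W[...,1]>0.24)&(W[...,1]<0.39)&(W[...,0]>.42)&(W[...,0]<.63)
q=W[sub][:,:2].astype(np.float32); print(len(q),cv2.minAreaRect(q), q.mean(0), np.median(W[sub][:,2]))
# bushing
s=(W[...,2]>0.025)&(abs(W[...,0]-.54)<.05)&(abs(W[...,1])<.05)
print(np.round(W[s],3)[:80])
t=np.isfinite(W[...,2])&(abs(W[...,2])<.012); print('table',np.median(W[t][:,2]))
# vise
v=(W[...,2]>0.015)&(abs(W[...,0]-.55)<.12)&(W[...,1]>.05)&(W[...,1]<.2)
print('vise',np.percentile(W[v],[1,50,99],axis=0))
v=(W[...,2]>0.015)&(abs(W[...,0]-.55)<.12)&(W[...,1]<-.03)&(W[...,1]>-.3)
print('box',np.percentile(W[v],[1,50,99],axis=0))
o=env.get_obs(); print(rot(o['tool_rot']).round(4))
c=env.calibration('wrist');print(c); print(rot(o['tool_rot']).T@(np.array(c['origin'])-o['tool_pos']), rot(o['tool_rot']).T@rot(c['attitude']))
E
```

```text
1907 ((0.528670072555542, 0.315212219953537), (0.16605810821056366, 0.09115020185709), 13.985062599182129) [0.5257619 0.3135764] 0.04457435243020402
[[ 0.567 -0.002  0.036]
 [ 0.566 -0.004  0.037]
 [ 0.567 -0.007  0.034]
 [ 0.567 -0.01   0.033]
 [ 0.565  0.002  0.033]
 [ 0.565  0.     0.035]
 [ 0.565 -0.002  0.035]
 [ 0.565 -0.005  0.034]
 [ 0.565 -0.007  0.034]
 [ 0.565 -0.009  0.033]
 [ 0.557 -0.004  0.071]
 [ 0.557 -0.006  0.071]
 [ 0.557 -0.009  0.07 ]
 [ 0.563  0.005  0.033]
 [ 0.562  0.003  0.035]
 [ 0.562  0.     0.036]
 [ 0.562 -0.002  0.035]
 [ 0.562 -0.004  0.037]
 [ 0.562 -0.007  0.034]
 [ 0.555 -0.002  0.069]
 [ 0.555 -0.004  0.069]
 [ 0.555 -0.007  0.069]
 [ 0.555 -0.009  0.07 ]
 [ 0.555 -0.011  0.071]
 [ 0.56   0.007  0.036]
 [ 0.56   0.005  0.036]
 [ 0.56   0.003  0.036]
 [ 0.56   0.001  0.037]
 [ 0.56  -0.002  0.036]
 [ 0.561 -0.005  0.031]
 [ 0.553  0.     0.069]
 [ 0.553 -0.002  0.071]
 [ 0.553 -0.004  0.07 ]
 [ 0.553 -0.006  0.07 ]
 [ 0.553 -0.008  0.071]
 [ 0.553 -0.011  0.069]
 [ 0.553 -0.013  0.068]
 [ 0.558  0.009  0.033]
 [ 0.558  0.007  0.035]
 [ 0.557  0.006
[... 1126 characters left out ...]
0779 -0.29735551  0.01946092]
 [ 0.56257896 -0.24305752  0.0813397 ]
 [ 0.66770975 -0.10148554  0.20854229]]
[[ 0.000e+00  9.662e-01  2.579e-01]
 [ 3.000e-04  2.579e-01 -9.662e-01]
 [-1.000e+00  1.000e-04 -3.000e-04]]
{'camera_matrix': array([[341.20309473,   0.        , 273.63427324],
       [  0.        , 341.20309473, 203.82521261],
       [  0.        ,   0.        ,   1.        ]]), 'origin': array([ 0.21654753, -0.53785531,  0.38338318]), 'attitude': array([ 2.32611865, -1.7874808 , -0.22301798])}
[-0.15192591  0.07054509  0.00056391] [[-2.00606719e-03 -2.47987671e-01  9.68761111e-01]
 [-2.21337945e-04 -9.68762927e-01 -2.47988594e-01]
 [ 9.99997963e-01 -7.11905375e-04  1.88851444e-03]]
```

View pics/top0z.png

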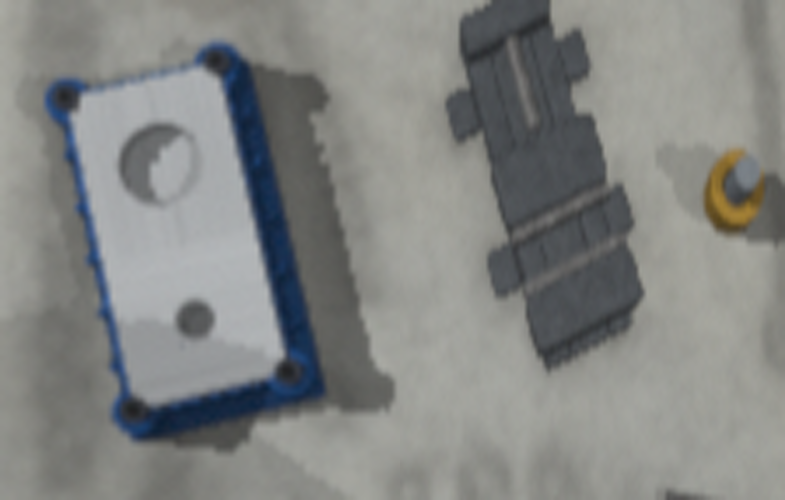

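Emit:
drive_tool(motion=[[[-0.055,0,0],0],[[-0.055,0,0],0],[[0,0.042,-0.034],0],[[0,0.042,-0.034],0],[[0,0.042,-0.034],0],[[0,0.042,-0.034],0],[[0,0.042,-0.034],0],[[0,0.042,-0.034],0],[[0,0.042,-0.034],0],[[0,0.042,-0.034],0]], fingers=1)

```text
clock: 1.65
tool_pos: [0.4035, -0.2046, 0.3418]
tool_rot: [1.015, 1.32, -1.015]
wrist_force: [0.7, -1.4, 0.2]
grip_width: 0.0922
```

Emit:
drive_tool(motion=[[[0,0.0384,-0.031],0],[[0,0.0384,-0.031],0],[[0,0.0384,-0.031],0],[[0,0.0384,-0.031],0],[[0,0.0384,-0.031],0],[[0,0,0],-0.1571],[[0,0,0],-0.1571],[[0,0,0],-0.1571],[[0,0,0],-0.1571],[[0,0,0],-0.1571]])

```text
clock: 2.9
tool_pos: [0.5483, -0.0068, 0.3416]
tool_rot: [0.407, 1.532, -0.407]
wrist_force: [-0.2, -0.2, -0.5]
grip_width: 0.0919
```

Emit:
drive_tool(motion=[[[0.03,0,0],-0.1571],[[0.03,0,0],-0.1571],[[0.03,0,0],-0.1571],[[0.03,0,0],-0.1571],[[0.03,0,0],-0.1571],[[0,0,0],0]])

```text
clock: 3.65
tool_pos: [0.5465, -0.0064, 0.1892]
tool_rot: [-0.202, 1.566, 0.205]
wrist_force: [0.5, 0.3, 0.8]
grip_width: 0.092
```

```bash
cat > look.py <<'E'
from h import *
import sys
n=sys.argv[1]
o=env.get_obs(); c=env.calibration('wrist'); p,d=env.snapshot('wrist'); save(n,p)
np.savez(n+'.npz',p=p,d=d,K=c['camera_matrix'],o=c['origin'],a=c['attitude'],tp=o['tool_pos'],tr=o['tool_rot'])
print(o['clock'],o['tool_pos'].round(4),rot(o['tool_rot']).round(4).tolist(),'q',o['joint_positions'].round(3),'F',o['wrist_force'].round(1))
W=pts('wrist',d,c); z=W[...,2]
print('table z',np.nanmedian(z[abs(z)<.01]))
E
python3 look.py w1
```

```text
3.65 [ 0.5465 -0.0064  0.1892] [[-0.0054, -0.2564, 0.9666], [0.0013, 0.9666, 0.2564], [-1.0, 0.0026, -0.0049]] q [-0.233  0.125  1.72   0.     1.302 -0.492] F [0.5 0.3 0.8]
table z -0.0011048605004881085
```

View pics/w1.png

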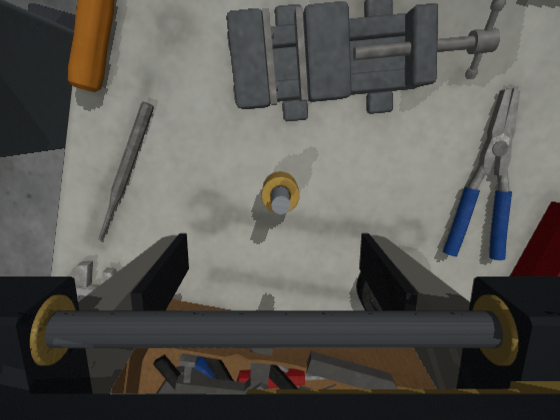

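The view shows the pin top at about (281,203) inside the bushing (281,190), with nothing between the fingers. Now I measure both.

```bash
cat > m.py <<'E'
from h import *
f=np.load('w1.npz'); c=dict(camera_matrix=f['K'],origin=f['o'],attitude=f['a'])
W=pts('w',f['d'],c); z=W[...,2]
near=(abs(W[...,0]-.547)<.04)&(abs(W[...,1]+.006)<.04)
for lo,hi in((.064,.076),(.031,.039)):
    s=near&(z>lo)&(z<hi); q=W[s][:,:2].astype(np.float32)
    if lo<.05: # ring
        pass
    (cx,cy),r=cv2.minEnclosingCircle(q); print(lo,s.sum(),'circ',cx,cy,r,'mean',q.mean(0),np.median(W[s][:,2]), 'uv',np.argwhere(s).mean(0))
T=rot(f['tr']); print('pin in tool', T.T@(np.array([cx,cy,.07])-f['tp']))
E
python3 m.py
```

```text
0.064 296 circ 0.5528691411018372 -0.006272869650274515 0.008076482452452183 mean [ 0.55260336 -0.00582068] 0.06882712455779977 uv [203.73648649 280.43243243]
0.031 662 circ 0.5528196692466736 -0.006290675140917301 0.01778428442776203 mean [ 0.5514633  -0.00264734] 0.033682262391904194 uv [190.77492447 279.61178248]
pin in tool [ 0.11914642 -0.00179655  0.00675204]
```

Emit:
drive_tool(motion=[[[0.03,-0.0015,0.006],0],[[0.03,0,0],0],[[0.03,0,0],0],[[0.025,0,0],0],[[0.012,0,0],0],[[0.006,0,0],0],[[0,0,0],0],[[0,0,0],0]])

```text
clock: 4.7
tool_pos: [0.5553, -0.0069, 0.0597]
tool_rot: [-0.205, 1.559, 0.204]
wrist_force: [0.3, -1.0, -0.2]
grip_width: 0.0918
```

```bash
python3 look.py w2
```

```text
4.7 [ 0.5553 -0.0069  0.0597] [[0.0019, -0.2578, 0.9662], [-0.0004, 0.9662, 0.2578], [-1.0, -0.0009, 0.0017]] q [-0.23   0.306  1.789 -0.     1.045 -0.491] F [ 0.3 -1.  -0.2]
table z -0.001084405043865047
```

View pics/w2.png

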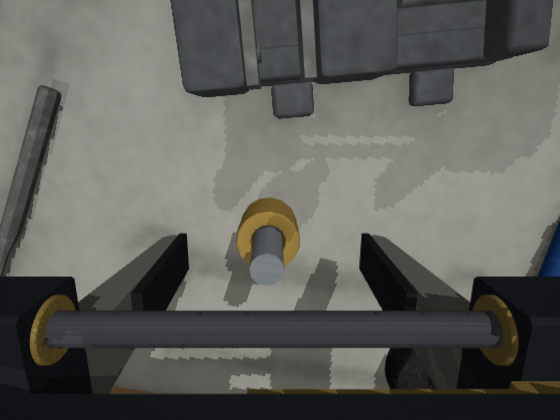

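```bash
sed -i 's/w1.npz/w2.npz/' m.py; python3 m.py
```

```text
0.064 1403 circ 0.5340355038642883 -0.010637214407324791 0.027128087356686592 mean [ 0.54040617 -0.00897544] 0.06891630358233494 uv [268.30007128 238.03706344]
0.031 1785 circ 0.5528154373168945 -0.005966708529740572 0.01797090843319893 mean [ 0.55164623 -0.00148388] 0.03373712254518163 uv [233.13053221 267.60784314]
pin in tool [-0.01028889  0.00155423 -0.0021408 ]
```

Emit:
drive_tool(motion=[[[0.004,0.0015,-0.002],0],[[0,0,0],0],[[0,0,0],0]])

```text
clock: 5.12
tool_pos: [0.5521, -0.0058, 0.0546]
tool_rot: [-0.205, 1.561, 0.205]
wrist_force: [0.4, 0.1, 0.5]
grip_width: 0.0921
```

Emit:
drive_tool(motion=[[[0,0,0],0],[[0,0,0],0],[[0,0,0],0],[[0,0,0],0],[[0,0,0],0],[[0,0,0],0],[[0,0,0],0],[[0,0,0],0]], fingers=-1, force=40)

```text
clock: 6.12
tool_pos: [0.5521, -0.0058, 0.0546]
tool_rot: [-0.205, 1.561, 0.205]
wrist_force: [0.5, 0.1, -0.5]
grip_width: 0.0153
```

```bash
python3 look.py w3
```

```text
6.125 [ 0.5521 -0.0058  0.0546] [[-0.0, -0.2581, 0.9661], [0.0, 0.9661, 0.2581], [-1.0, 0.0, -0.0]] q [-0.229  0.308  1.798 -0.     1.035 -0.49 ] F [ 0.5  0.1 -0.5]
table z -0.0010884691267878666
```

View pics/w3.png

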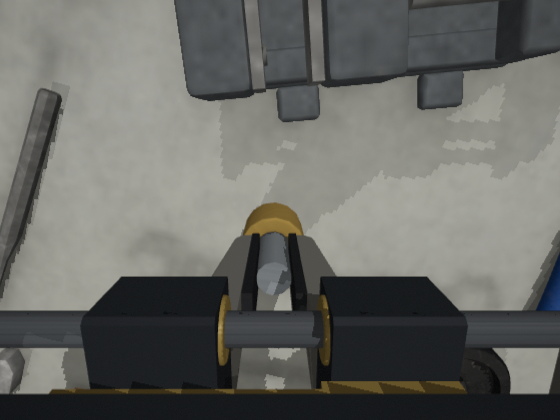

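Emit:
drive_tool(motion=[[[-0.008,0,0],0],[[-0.012,0,0],0],[[-0.015,0,0],0],[[-0.015,0,0],0],[[-0.02,0,0],0],[[-0.03,0,0],0],[[-0.02,0,0],0],[[0,0,0],0]])

```text
clock: 7.18
tool_pos: [0.5536, -0.0061, 0.1773]
tool_rot: [-0.206, 1.556, 0.203]
wrist_force: [0.8, 0.6, -0.9]
grip_width: 0.0148
```

```bash
python3 look.py w4
```

```text
7.175 [ 0.5536 -0.0061  0.1773] [[0.0049, -0.2581, 0.9661], [-0.0011, 0.9661, 0.2581], [-1.0, -0.0023, 0.0044]] q [-0.229  0.147  1.72   0.     1.27  -0.49 ] F [ 0.8  0.6 -0.9]
table z -0.0010927557981975922
```

View pics/w4.png

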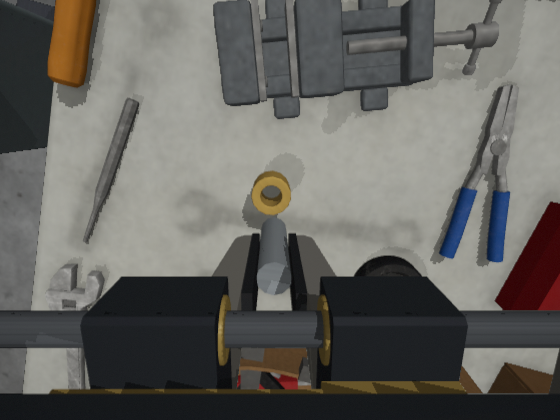

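Emit:
drive_tool(motion=[[[0,0.041,0.0027],0],[[0,0.041,0.0027],0],[[0,0.041,0.0027],0],[[0,0.041,0.0027],0],[[0,0.041,0.0027],0],[[0,0.041,0.0027],0],[[0,0.041,0.0027],0],[[0,0,0],0],[[0,0,0],0]])

```text
clock: 8.35
tool_pos: [0.4958, 0.2758, 0.1735]
tool_rot: [-0.206, 1.563, 0.204]
wrist_force: [0.2, -0.1, -1.5]
grip_width: 0.0153
```

```bash
python3 look.py w5
```

```text
8.35 [0.4958 0.2758 0.1735] [[-0.0017, -0.2583, 0.9661], [-0.001, 0.9661, 0.2583], [-1.0, -0.0005, -0.0019]] q [ 2.950e-01  1.900e-01  1.678e+00 -1.000e-03  1.275e+00  3.400e-02] F [ 0.2 -0.1 -1.5]
table z -0.0012198446247961847
```

View pics/w5.png

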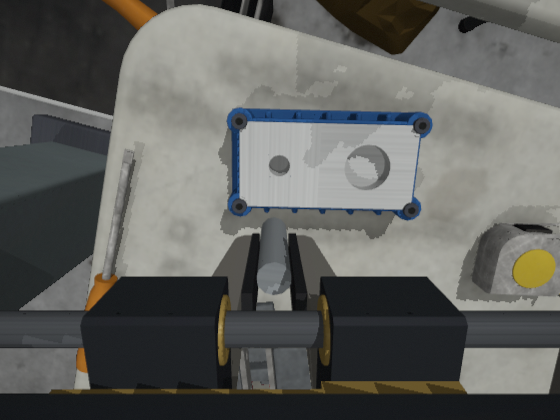

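```bash
cat > rect.py <<'E'
from h import *
import sys
n=sys.argv[1]; cx,cy=float(sys.argv[2]),float(sys.argv[3]); zp=float(sys.argv[4]); half=float(sys.argv[5]); out=sys.argv[6]
f=np.load(n+'.npz'); K,o=f['K'],f['o']; A=rot(f['a'])
S=700; g=2*half/S
# rectified px (i col -> -y... use col: y decreasing, row: x decreasing) 
src=[];dst=[]
for r,c in((0,0),(0,S),(S,0),(S,S)):
    w=np.array([cx+half-r*g, cy+half-c*g, zp]); q=A.T@(w-o); q=K@q; src.append(q[:2]/q[2]); dst.append([c,r])
H=cv2.getPerspectiveTransform(np.float32(src),np.float32(dst))
I=cv2.warpPerspective(f['p'],H,(S,S),flags=cv2.INTER_CUBIC)
cv2.imwrite('pics/'+out+'.png',I[:,:,::-1][:600] if S<=600 else cv2.resize(I[:,:,::-1],(590,590)))
G=cv2.GaussianBlur(cv2.cvtColor(I,cv2.COLOR_RGB2GRAY),(0,0),2)
def fit(wx,wy,rn,name):
    # radial edge search from approx centre, robust circle fit w/ fixed radius
    from scipy.optimize import least_squares
    c=np.array([wx,wy])
    gx=cv2.Scharr(G,cv2.CV_32F,1,0);gy=cv2.Scharr(G,cv2.CV_32F,0,1)
    for it in range(6):
        P=[]
        for t in np.linspace(0,2*np.pi,120,endpoint=False):
            u=np.array([np.cos(t),np.sin(t)])
            rs=np.arange(rn-.003,rn+.003,.0001)
            X=c[0]+rs*u[0];Y=c[1]+rs*u[1]
            col=((cy+half-Y)/g).astype(np.float32)[None];row=((cx+half-X)/g).astype(np.float32)[None]
            ed=cv2.remap(gx,col,row,1)[0]*(-u[1])+cv2.remap(gy,col,row,1)[0]*(-u[0])
            k=ed.argmax()
            if ed[k]>100 and 0<k<len(rs)-1: P.append([X[k],Y[k]])
        P=np.array(P)
        s=least_squares(lambda p:np.hypot(P[:,0]-p[0],P[:,1]-p[1])-p[2],[*c,rn],loss='soft_l1',f_scale=.0003)
        c=s.x[:2]
    res=np.abs(np.hypot(P[:,0]-c[0],P[:,1]-c[1])-s.x[2])
    print(name,len(P),'c',c.round(5),'r',s.x[2].round(5),'med res',np.median(res).round(5)); return c
if __name__=='__main__':
    for a in sys.argv[7:]:
        x,y,r=map(float,a.split(',')); fit(x,y,r,a)
E
python3 - <<'E'
from h import *
f=np.load('w5.npz'); c=dict(camera_matrix=f['K'],origin=f['o'],attitude=f['a'])
W=pts('w',f['d'],c)
print(W[165,262],W[165,300],'hole est via pix', )
o=f['o'];A=rot(f['a']);K=f['K']
for u,v in((279,165),(367,168)):
    r=A@np.linalg.inv(K)@[u,v,1]; print(u,v,(o+r*(.0438-o[2])/r[2]).round(4))
E
```

```text
[0.47974204 0.30166425 0.0424465 ] [0.51022123 0.30990442 0.04304151] hole est via pix
279 165 [0.4933 0.3055 0.0438]
367 168 [0.5645 0.322  0.0438]
```

```bash
python3 rect.py w5 0.528 0.313 0.0435 0.1 r5 0.4933,0.3055,0.00875 0.5645,0.322,0.019
```

```text
0.4933,0.3055,0.00875 112 c [0.49337 0.30525] r 0.00862 med res 7e-05
0.5645,0.322,0.019 111 c [0.56437 0.32234] r 0.01886 med res 6e-05
```

View pics/r5.png

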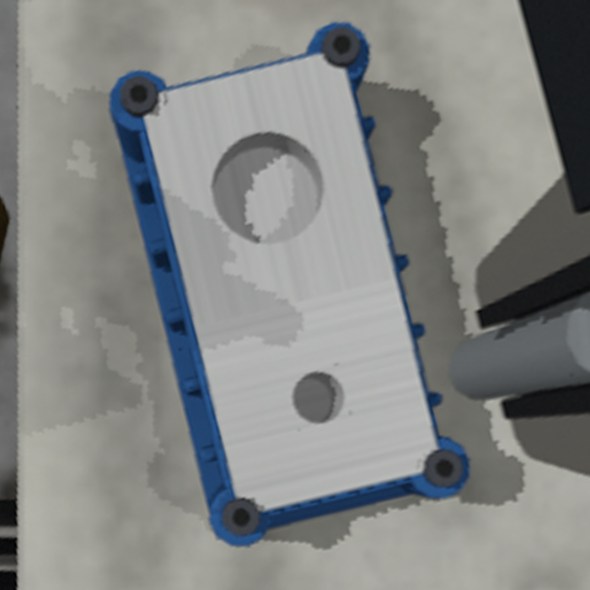

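```bash
python3 rect.py w5 0.4958 0.276 0.188 0.03 r5p 0.4958,0.276,0.008; python3 - <<'E'
from h import *
from scipy.optimize import least_squares
for n in('w4','w5'):
    f=np.load(n+'.npz'); c=dict(camera_matrix=f['K'],origin=f['o'],attitude=f['a'])
    W=pts('w',f['d'],c); T=rot(f['tr']); L=(W-f['tp'])@T
    v,u=np.mgrid[:420,:560]
    s=(abs(u-274)<11)&(v>232)&(v<262)
    q=L[s]; q=q[np.isfinite(q[:,0])]
    print(len(q),np.percentile(q,[5,50,95],axis=0).round(4).tolist())
    r=least_squares(lambda p:np.hypot(q[:,1]-p[0],q[:,2]-p[1])-.008,[0,0],loss='soft_l1',f_scale=.001); print('axis in tool y,z',r.x.round(5))
    s=(abs(u-274)<8)&(v>268)&(v<284); q=L[s]; print('top x',np.nanmedian(q[:,0]))
E
```

```text
0.4958,0.276,0.008 31 c [0.49717 0.27522] r 0.0075 med res 6e-05
606 [[-0.0113, 0.0053, -0.0034], [0.0045, 0.0067, 0.0013], [0.0245, 0.0074, 0.006]]
axis in tool y,z [-0.00077  0.00099]
top x -0.014238495252277923
608 [[-0.0114, 0.0052, -0.0034], [0.0046, 0.0067, 0.0013], [0.0242, 0.0075, 0.006]]
axis in tool y,z [-0.0008   0.00097]
top x -0.014283452104209754
```

View pics/r5p.png

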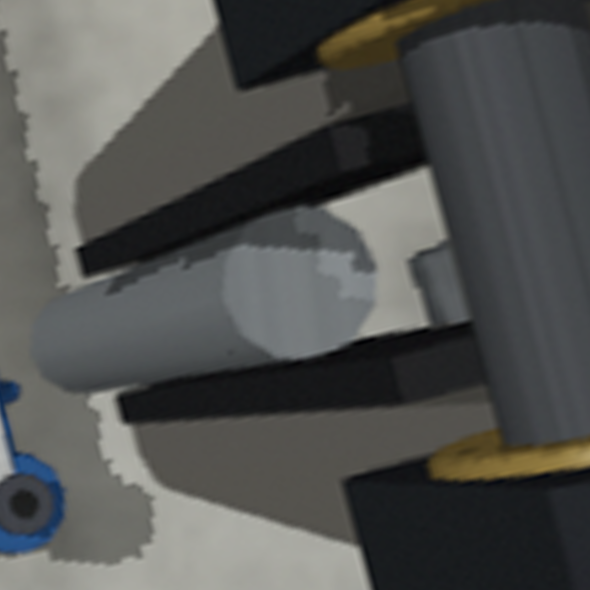

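Emit:
drive_tool(motion=[[[0,0.0299,0.0043],0],[[0.02,0,0],0],[[0.025,0,0],0],[[0.015,0,0],0],[[0.004,0,0],0],[[0,0,0],0],[[0,0,0],0],[[0,0,0],0]])

```text
clock: 9.4
tool_pos: [0.4933, 0.3065, 0.1114]
tool_rot: [-0.205, 1.56, 0.205]
wrist_force: [0.1, -0.7, -1.2]
grip_width: 0.0153
```

```bash
python3 look.py w6; python3 rect.py w6 0.528 0.313 0.0435 0.1 r6 0.4933,0.3055,0.00875 0.5645,0.322,0.019
```

```text
9.4 [0.4933 0.3065 0.1114] [[0.0014, -0.2581, 0.9661], [0.0005, 0.9661, 0.2581], [-1.0, 0.0001, 0.0015]] q [ 0.348  0.292  1.69  -0.     1.159  0.087] F [ 0.1 -0.7 -1.2]
table z -0.0011961702502576166
0.4933,0.3055,0.00875 86 c [0.49362 0.30478] r 0.00903 med res 0.00011
0.5645,0.322,0.019 111 c [0.56439 0.32242] r 0.01892 med res 8e-05
```

View pics/w6.png

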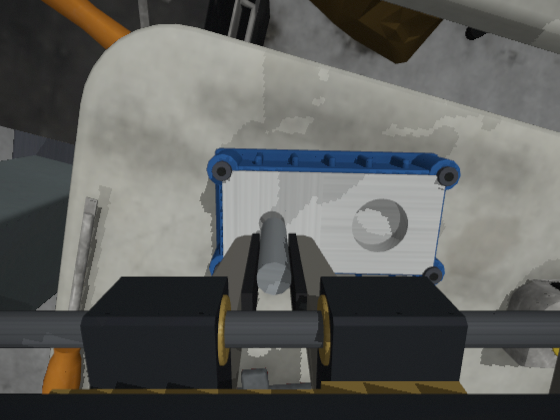

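Emit:
drive_tool(motion=[[[0,0,0],0],[[0,0,0],0],[[0,0,0],0]])

```text
clock: 9.82
tool_pos: [0.4928, 0.3064, 0.1106]
tool_rot: [-0.205, 1.561, 0.205]
wrist_force: [-0.4, 0.6, -1.5]
grip_width: 0.0154
```

```bash
python3 look.py w7; python3 rect.py w7 0.528 0.313 0.0435 0.1 r7  0.5645,0.322,0.019; python3 rect.py w7 0.493 0.306 0.0435 0.03 r7
```

```text
9.825 [0.4928 0.3064 0.1106] [[-0.0001, -0.2581, 0.9661], [-0.0, 0.9661, 0.2581], [-1.0, 0.0, -0.0001]] q [0.348 0.293 1.69  0.    1.159 0.087] F [-0.4  0.6 -1.5]
table z -0.0012031197485851963
0.5645,0.322,0.019 110 c [0.5644  0.32242] r 0.01889 med res 9e-05
```

View pics/r7.png

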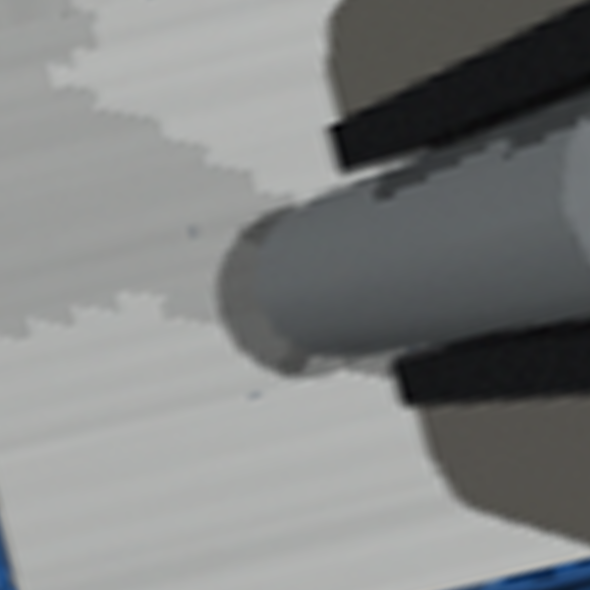

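Emit:
drive_tool(motion=[[[0,-0.0004,-0.0007],0],[[0.006,0,0],0],[[0.003,0,0],0],[[0.003,0,0],0],[[0.002,0,0],0],[[0.001,0,0],0],[[0,0,0],0],[[0,0,0],0]])

```text
clock: 10.88
tool_pos: [0.4923, 0.3058, 0.0958]
tool_rot: [-0.205, 1.561, 0.205]
wrist_force: [-0.5, 0.9, -2.3]
grip_width: 0.0146
```

```bash
python3 look.py w8;  python3 rect.py w8 0.493 0.306 0.0435 0.03 r8
```

```text
10.875 [0.4923 0.3058 0.0958] [[0.0003, -0.2581, 0.9661], [0.0001, 0.9661, 0.2581], [-1.0, 0.0001, 0.0003]] q [0.347 0.31  1.701 0.    1.13  0.086] F [-0.5  0.9 -2.3]
table z -0.0012019601970993388
```

View pics/r8.png

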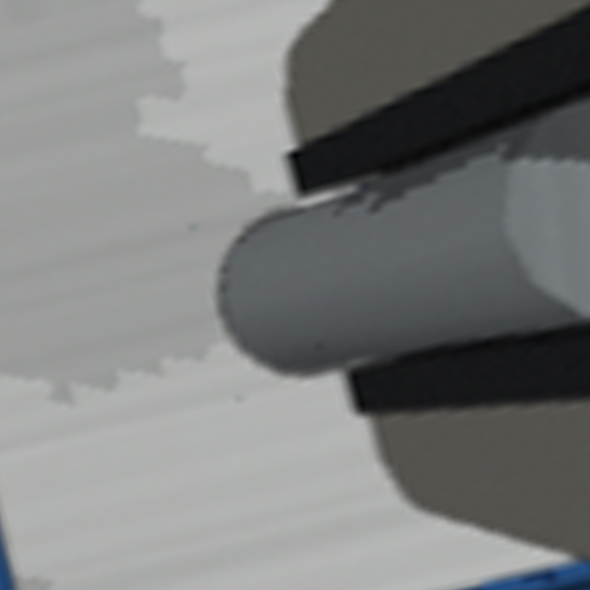

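Emit:
drive_tool(motion=[[[0.005,0,0],0],[[0.005,0,0],0],[[0.005,0,0],0],[[0.004,0,0],0],[[0.003,0,0],0],[[0.001,0,0],0],[[0,0,0],0],[[0,0,0],0]])

```text
clock: 11.92
tool_pos: [0.4924, 0.3059, 0.0728]
tool_rot: [-0.205, 1.561, 0.205]
wrist_force: [0.1, -0.7, -1.1]
grip_width: 0.015
```

Emit:
drive_tool(motion=[[[0.001,0,0],0],[[0.001,0,0],0],[[0.001,0,0],0],[[0,0,0],0],[[0,0,0],0]])

```text
clock: 12.55
tool_pos: [0.4922, 0.3058, 0.0696]
tool_rot: [-0.205, 1.561, 0.205]
wrist_force: [0.3, 0.4, -0.7]
grip_width: 0.0155
```

Close to the floor with no resistance. I press on in small steps.

Emit:
drive_tool(motion=[[[0.001,0,0],0],[[0.0005,0,0],0],[[0,0,0],0],[[0,0,0],0]], force=60)

```text
clock: 13.05
tool_pos: [0.4924, 0.3059, 0.0695]
tool_rot: [-0.205, 1.561, 0.205]
wrist_force: [-3.9, -1.0, 8.4]
grip_width: 0.0151
```

Emit:
drive_tool(motion=[[[0.001,0,0],0],[[0.0005,0,0],0],[[0,0,0],0],[[0,0,0],0]])

```text
clock: 13.55
tool_pos: [0.4926, 0.306, 0.0694]
tool_rot: [-0.205, 1.561, 0.205]
wrist_force: [-7.0, -1.6, 18.0]
grip_width: 0.0147
```

Emit:
drive_tool(motion=[[[0.0015,0,0],0],[[0.0015,0,0],0],[[0,0,0],0],[[0,0,0],0]])

```text
clock: 14.05
tool_pos: [0.4931, 0.3063, 0.0693]
tool_rot: [-0.206, 1.56, 0.205]
wrist_force: [-13.1, -4.7, 34.3]
grip_width: 0.0149
```

Emit:
drive_tool(motion=[[[-0.002,0,0],0],[[-0.0015,0,0],0],[[0,0,0],0],[[0,0,0],0]])

```text
clock: 14.55
tool_pos: [0.4925, 0.306, 0.0695]
tool_rot: [-0.205, 1.561, 0.205]
wrist_force: [-5.9, -2.9, 13.8]
grip_width: 0.0149
```

Emit:
drive_tool(motion=[[[0,0,0],0],[[0,0,0],0],[[0,0,0],0],[[0,0,0],0],[[0,0,0],0],[[0,0,0],0]], fingers=0.2)

```text
clock: 15.3
tool_pos: [0.4922, 0.3058, 0.0671]
tool_rot: [-0.205, 1.561, 0.205]
wrist_force: [0.8, -0.5, 0.2]
grip_width: 0.055
```

Emit:
drive_tool(motion=[[[-0.01,0,0],0],[[-0.03,0,0],0],[[-0.04,0,0],0],[[-0.04,0,0],0],[[0,0,0],0],[[0,0,0],0]])

```text
clock: 16.05
tool_pos: [0.4919, 0.3057, 0.1868]
tool_rot: [-0.205, 1.562, 0.205]
wrist_force: [-0.4, -0.4, 0.2]
grip_width: 0.0555
```

```bash
python3 look.py w9
```

```text
16.05 [0.4919 0.3057 0.1868] [[-0.0004, -0.258, 0.9661], [-0.0002, 0.9661, 0.258], [-1.0, -0.0, -0.0005]] q [ 0.347  0.206  1.633 -0.     1.303  0.086] F [-0.4 -0.4  0.2]
table z -0.0012475566942265481
```

View pics/w9.png

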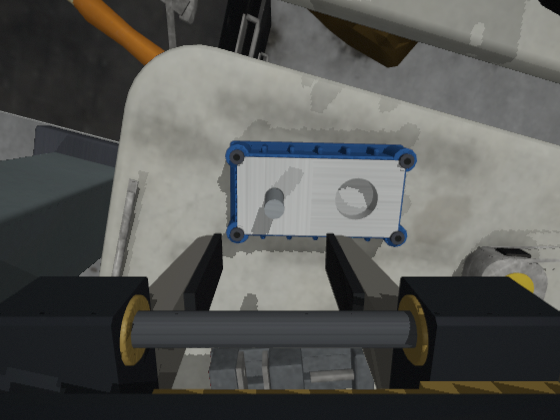

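Emit:
drive_tool(motion=[[[0,-0.0453,-0.0031],0],[[0,-0.0453,-0.0031],0],[[0,-0.0453,-0.0031],0],[[0,-0.0453,-0.0031],0],[[0,-0.0453,-0.0031],0],[[0,-0.0453,-0.0031],0],[[0,-0.0453,-0.0031],0],[[0.03,0,0],0],[[0,0,0],0],[[0,0,0],0]], fingers=0.6)

```text
clock: 17.35
tool_pos: [0.5528, -0.0057, 0.157]
tool_rot: [-0.205, 1.562, 0.206]
wrist_force: [-0.2, 0.9, 0.1]
grip_width: 0.0737
```

```bash
python3 look.py w10; python3 rect.py w10 0.553 -0.006 0.0338 0.04 r10 0.5529,-0.0063,0.018; python3 - <<'E'
from h import *
f=np.load('w9.npz'); c=dict(camera_matrix=f['K'],origin=f['o'],attitude=f['a'])
W=pts('w',f['d'],c); print('pin top z',np.nanmedian(W[198:212,268:280,2]), 'cover top', np.nanmedian(W[180:215,300:325,2]))
f=np.load('w10.npz'); c=dict(camera_matrix=f['K'],origin=f['o'],attitude=f['a'])
W=pts('w',f['d'],c); s=(W[...,2]>.03)&(W[...,2]<.037)&(abs(W[...,0]-.553)<.03)&(abs(W[...,1]+.006)<.03)
print(cv2.minEnclosingCircle(W[s][:,:2].astype(np.float32)))
E
```

```text
17.35 [ 0.5528 -0.0057  0.157 ] [[-0.001, -0.2586, 0.966], [0.0003, 0.966, 0.2586], [-1.0, 0.0006, -0.0009]] q [-0.229  0.171  1.736  0.     1.236 -0.491] F [-0.2  0.9  0.1]
table z -0.0011027788078994405
0.5529,-0.0063,0.018 78 c [ 0.55191 -0.00206] r 0.01789 med res 0.00063
pin top z 0.08377007529220576 cover top 0.043866046941318876
((0.5527772903442383, -0.006350434850901365), 0.01792428456246853)
```

View pics/w10.png

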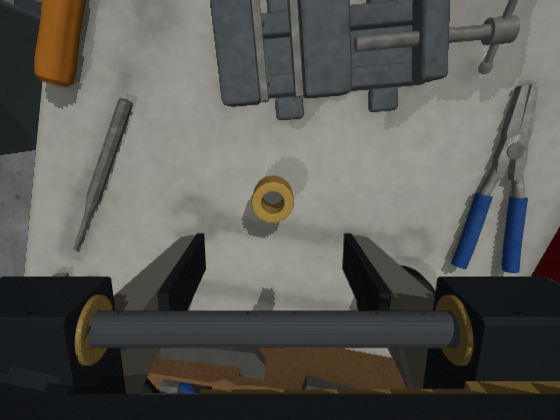

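Emit:
drive_tool(motion=[[[0.03,-0.0006,-0.0011],0],[[0.03,0,0],0],[[0.03,0,0],0],[[0.02,0,0],0],[[0.0085,0,0],0],[[0.002,0,0],0],[[0,0,0],0],[[0,0,0],0]])

```text
clock: 18.4
tool_pos: [0.5529, -0.0072, 0.0376]
tool_rot: [-0.205, 1.559, 0.204]
wrist_force: [-0.2, 0.3, -0.6]
grip_width: 0.0738
```

Emit:
drive_tool(motion=[[[0,0,0],0],[[0,0,0],0]])

```text
clock: 18.65
tool_pos: [0.5523, -0.0071, 0.0369]
tool_rot: [-0.205, 1.561, 0.205]
wrist_force: [-0.8, -0.3, 0.0]
grip_width: 0.0732
```

```bash
python3 look.py w11
```

```text
18.65 [ 0.5523 -0.0071  0.0369] [[0.0004, -0.258, 0.9661], [-0.0001, 0.9661, 0.258], [-1.0, -0.0002, 0.0004]] q [-0.232  0.337  1.803  0.     1.001 -0.493] F [-0.8 -0.3  0. ]
table z -0.0010982699098637805
```

View pics/w11.png

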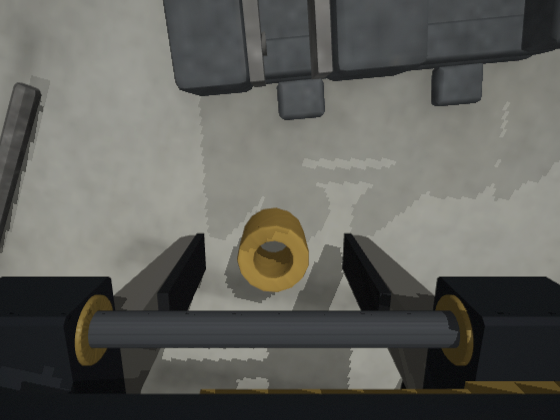

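Emit:
drive_tool(motion=[[[0,0,0],0],[[0,0,0],0],[[0,0,0],0],[[0,0,0],0],[[0,0,0],0],[[0,0,0],0]], fingers=-1, force=45)

```text
clock: 19.45
tool_pos: [0.5521, -0.007, 0.0366]
tool_rot: [-0.205, 1.561, 0.205]
wrist_force: [-0.9, -0.8, 1.1]
grip_width: 0.0347
```

Emit:
drive_tool(motion=[[[-0.01,0,0],0],[[-0.02,0,0],0],[[-0.03,0,0],0],[[-0.04,0,0],0],[[-0.03,0,0],0],[[0,0,0],0],[[0,0,0],0],[[0,0,0],0]])

```text
clock: 20.45
tool_pos: [0.5509, -0.0068, 0.1645]
tool_rot: [-0.204, 1.565, 0.206]
wrist_force: [-0.5, -0.1, -2.6]
grip_width: 0.0345
```

```bash
python3 look.py w12
```

```text
20.45 [ 0.5509 -0.0068  0.1645] [[-0.0036, -0.258, 0.9661], [0.0008, 0.9661, 0.258], [-1.0, 0.0017, -0.0033]] q [-0.232  0.16   1.732 -0.     1.253 -0.493] F [-0.5 -0.1 -2.6]
table z -0.0011080730382337922
```

View pics/w12.png

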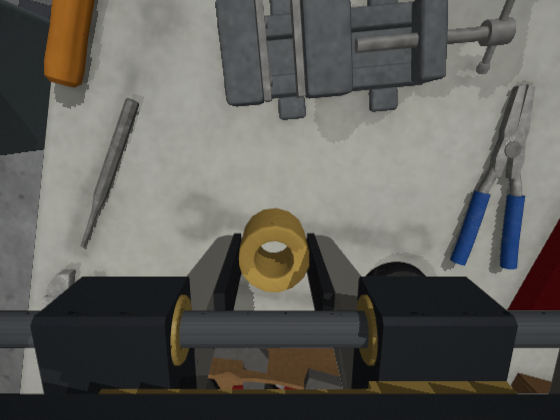

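Emit:
drive_tool(motion=[[[0,0.0355,0.0122],0],[[0,0.0355,0.0122],0],[[0,0.0355,0.0122],0],[[0,0.0355,0.0122],0],[[0,0.0355,0.0122],0],[[0,0.0355,0.0122],0],[[0,0.0355,0.0122],0],[[0,0.0355,0.0122],0],[[0,0,0],0],[[0,0,0],0]])

```text
clock: 21.75
tool_pos: [0.5727, 0.292, 0.1655]
tool_rot: [-0.206, 1.563, 0.204]
wrist_force: [-1.0, 0.8, -2.1]
grip_width: 0.0345
```

Emit:
drive_tool(motion=[[[0,0,0],0],[[0,0,0],0],[[0,0,0],0]])

```text
clock: 22.12
tool_pos: [0.5733, 0.292, 0.1667]
tool_rot: [-0.204, 1.561, 0.204]
wrist_force: [-0.0, -0.3, -2.9]
grip_width: 0.0345
```

```bash
python3 look.py w13; cat > b.py <<'E'
from h import *
import sys,subprocess
from scipy.optimize import least_squares
n=sys.argv[1]
f=np.load(n+'.npz'); c=dict(camera_matrix=f['K'],origin=f['o'],attitude=f['a'])
W=pts('w',f['d'],c); T=rot(f['tr']); L=(W-f['tp'])@T
s=(abs(L[...,0]-.003)<.002)&(abs(L[...,1])<.03)&(abs(L[...,2])<.0185)&(np.hypot(L[...,1],L[...,2])>.008)
hsv=cv2.cvtColor(f['p'],cv2.COLOR_RGB2HSV); br=(hsv[...,0]>10)&(hsv[...,0]<35)&(hsv[...,1]>90)
s&=br; q=L[s]; print('topface',s.sum(),np.median(q[:,0]),cv2.minEnclosingCircle(q[:,1:].astype(np.float32)))
s=br&(L[...,0]>.006)&(L[...,0]<.04)&(abs(L[...,2])<.018)&(L[...,1]>.011)&(L[...,1]<.025); q=L[s]
r=least_squares(lambda p:np.hypot(q[:,1]-p[0],q[:,2]-p[1])-.018,[0,0],loss='soft_l1',f_scale=.001); print('side',len(q),r.x.round(5),q[:,0].max())
E
python3 b.py w13; python3 b.py w12; python3 rect.py w13 0.528 0.313 0.0438 0.1 r13  0.5645,0.322,0.019; python3 -c "
import numpy as np;f=np.load('w13.npz');print(f['tp'][2]-.0028,f['tp'])"
```

```text
22.125 [0.5733 0.292  0.1667] [[0.0001, -0.2574, 0.9663], [-0.0, 0.9663, 0.2574], [-1.0, -0.0, 0.0001]] q [ 0.284  0.384  1.456 -0.     1.302  0.023] F [-0.  -0.3 -2.9]
table z -0.0012015667408993569
topface 2710 0.0029121401069228557 ((0.0007863867795094848, 0.0011450274614617229), 0.01810157112777233)
side 789 [0.00025 0.001  ] 0.03554461694328794
topface 2721 0.0028701192412755355 ((0.0008624580223113298, 0.0012335615465417504), 0.018075687810778618)
side 768 [0.00028 0.00098] 0.034695038418200846
0.5645,0.322,0.019 120 c [0.56428 0.32238] r 0.01889 med res 9e-05
0.163898888669366 [0.57328846 0.29202728 0.16669889]
```

View pics/w13.png

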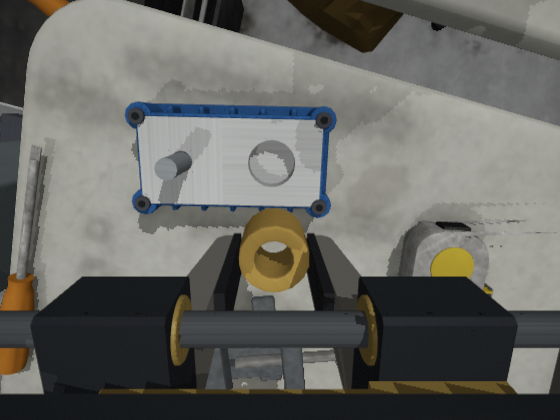

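Emit:
drive_tool(motion=[[[0,0.0312,-0.0018],0],[[0.02,0,0],0],[[0.025,0,0],0],[[0.02,0,0],0],[[0.008,0,0],0],[[0,0,0],0],[[0,0,0],0],[[0,0,0],0],[[0,0,0],0]])

```text
clock: 23.3
tool_pos: [0.5637, 0.3223, 0.0943]
tool_rot: [-0.205, 1.56, 0.205]
wrist_force: [-0.2, -0.3, -2.4]
grip_width: 0.0347
```

```bash
python3 look.py w14; python3 b.py w14; python3 rect.py w14 0.5643 0.3224 0.0438 0.04 r14 0.5643,0.3224,0.019
```

```text
23.3 [0.5637 0.3223 0.0943] [[0.001, -0.2581, 0.9661], [0.0003, 0.9661, 0.2581], [-1.0, 0.0001, 0.001]] q [ 0.334  0.474  1.487 -0.     1.179  0.073] F [-0.2 -0.3 -2.4]
table z -0.001189475293113862
topface 2729 0.0028893420457480477 ((0.0006758893141523004, 0.0010289379861205816), 0.018124215304851532)
side 789 [0.00026 0.001  ] 0.035707883123846484
0.5643,0.3224,0.019 80 c [0.56444 0.32239] r 0.01898 med res 0.00014
```

View pics/r14.png

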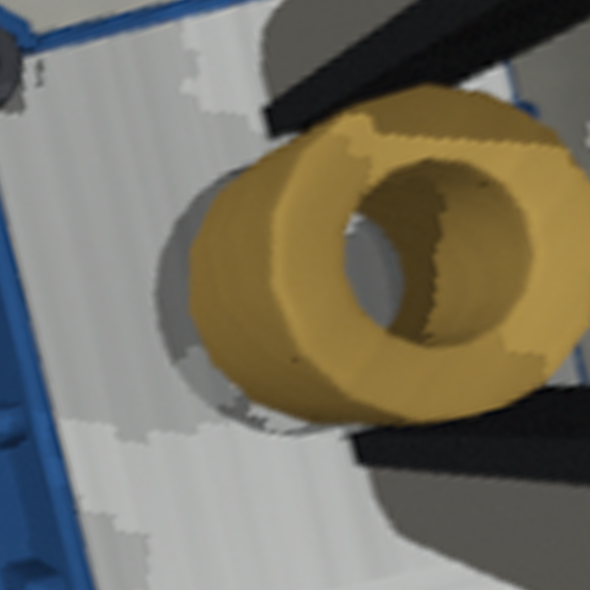

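Emit:
drive_tool(motion=[[[0.005,0,0],0],[[0.003,0,0],0],[[0,0,0],0],[[0,0,0],0],[[0,0,0],0]])

```text
clock: 23.98
tool_pos: [0.5635, 0.3222, 0.0858]
tool_rot: [-0.205, 1.561, 0.205]
wrist_force: [-0.7, -0.2, -2.2]
grip_width: 0.0342
```

```bash
python3 look.py w15; python3 b.py w15; python3 rect.py w15 0.5643 0.3224 0.0438 0.04 r15 0.5643,0.3224,0.019
```

```text
23.975 [0.5635 0.3222 0.0858] [[0.0003, -0.258, 0.9661], [0.0001, 0.9661, 0.258], [-1.0, 0.0, 0.0003]] q [0.334 0.485 1.491 0.    1.165 0.073] F [-0.7 -0.2 -2.2]
table z -0.0011903821365299716
topface 2734 0.0028581257659769975 ((0.0008469005115330219, 0.0012567189987748861), 0.018006369471549988)
side 779 [0.00026 0.00097] 0.035668496007553285
0.5643,0.3224,0.019 74 c [0.56426 0.32317] r 0.01839 med res 0.00022
```

View pics/r15.png

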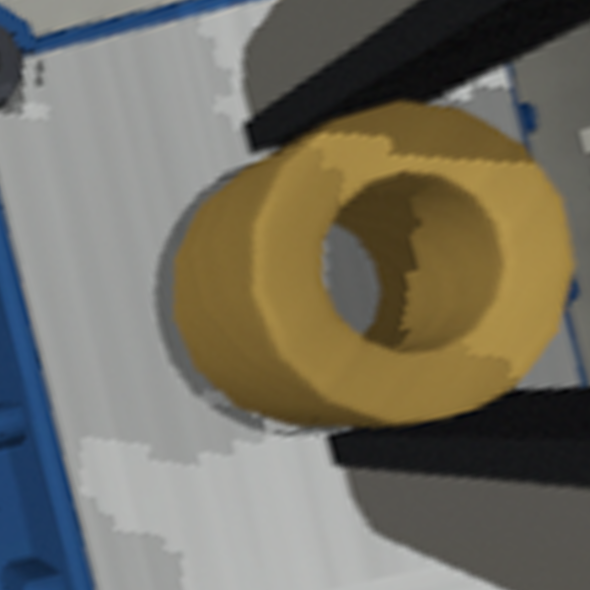

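Emit:
drive_tool(motion=[[[0.002,-0.0003,0],0],[[0.001,0,0],0],[[0.001,0,0],0],[[0.001,0,0],0],[[0.001,0,0],0],[[0,0,0],0],[[0,0,0],0]])

```text
clock: 24.9
tool_pos: [0.5635, 0.3219, 0.0796]
tool_rot: [-0.205, 1.561, 0.205]
wrist_force: [0.2, 0.1, -2.3]
grip_width: 0.0342
```

Emit:
drive_tool(motion=[[[0.002,0,0],0],[[0.002,0,0],0],[[0.002,0,0],0],[[0.002,0,0],0],[[0.002,0,0],0],[[0.001,0,0],0],[[0,0,0],0],[[0,0,0],0]])

```text
clock: 25.9
tool_pos: [0.5635, 0.3219, 0.0687]
tool_rot: [-0.205, 1.561, 0.205]
wrist_force: [0.7, 0.7, -2.6]
grip_width: 0.034
```

Emit:
drive_tool(motion=[[[0.001,0,0],0],[[0.001,0,0],0],[[0.001,0,0],0],[[0,0,0],0],[[0,0,0],0]], force=60)

```text
clock: 26.52
tool_pos: [0.5635, 0.322, 0.0666]
tool_rot: [-0.205, 1.561, 0.205]
wrist_force: [-3.7, -1.5, 5.4]
grip_width: 0.0341
```

Contact came at the expected height, so I press firmly.

Emit:
drive_tool(motion=[[[0.0015,0,0],0],[[0.0015,0,0],0],[[0.001,0,0],0],[[0,0,0],0],[[0,0,0],0]])

```text
clock: 27.15
tool_pos: [0.5636, 0.322, 0.0665]
tool_rot: [-0.206, 1.562, 0.205]
wrist_force: [-13.6, -5.5, 26.9]
grip_width: 0.0344
```

Emit:
drive_tool(motion=[[[0.0015,0,0],0],[[0,0,0],0],[[0,0,0],0]])

```text
clock: 27.52
tool_pos: [0.5637, 0.322, 0.0664]
tool_rot: [-0.206, 1.562, 0.205]
wrist_force: [-16.9, -7.8, 35.0]
grip_width: 0.0345
```

Emit:
drive_tool(motion=[[[-0.002,0,0],0],[[-0.002,0,0],0],[[-0.0015,0,0],0],[[0,0,0],0],[[0,0,0],0]])

```text
clock: 28.15
tool_pos: [0.5636, 0.3219, 0.0666]
tool_rot: [-0.205, 1.561, 0.205]
wrist_force: [-4.6, -1.8, 8.2]
grip_width: 0.0343
```

Emit:
drive_tool(motion=[[[0,0,0],0],[[0,0,0],0],[[0,0,0],0],[[0,0,0],0]], fingers=0.1)

```text
clock: 28.65
tool_pos: [0.5635, 0.3219, 0.0654]
tool_rot: [-0.205, 1.561, 0.205]
wrist_force: [0.2, 0.7, 0.1]
grip_width: 0.0508
```

Emit:
drive_tool(motion=[[[-0.01,0,0],0],[[-0.03,0,0],0],[[-0.04,0,0],0],[[-0.04,0,0],0],[[0,0,0],0],[[0,0,0],0],[[0,0,0],0]])

```text
clock: 29.52
tool_pos: [0.5625, 0.3215, 0.1837]
tool_rot: [-0.205, 1.564, 0.204]
wrist_force: [-0.4, 0.6, -0.4]
grip_width: 0.0504
```

```bash
python3 look.py w16; python3 - <<'E'
from h import *
f=np.load('w16.npz'); c=dict(camera_matrix=f['K'],origin=f['o'],attitude=f['a'])
W=pts('w',f['d'],c); hsv=cv2.cvtColor(f['p'],cv2.COLOR_RGB2HSV); br=(hsv[...,0]>10)&(hsv[...,0]<35)&(hsv[...,1]>90)
def near(x,y,r): return np.hypot(W[...,0]-x,W[...,1]-y)<r
s=near(.5643,.3224,.022)&br&(W[...,2]>.055); print('bush top',s.sum(),np.percentile(W[s][:,2],[5,50,95]),cv2.minEnclosingCircle(W[s][:,:2].astype(np.float32)))
A=np.c_[W[s][:,:2]-[.5643,.3224],np.ones(s.sum())]; print('slope',np.linalg.lstsq(A,W[s][:,2],rcond=None)[0])
s=near(.4934,.3053,.012)&(W[...,2]>.078); print('pin top',s.sum(),np.median(W[s][:,2]),cv2.minEnclosingCircle(W[s][:,:2].astype(np.float32)))
s=near(.53,.314,.01); print('cover top',np.nanmedian(W[s][:,2]))
E
```

```text
29.525 [0.5625 0.3215 0.1837] [[-0.0031, -0.258, 0.9661], [-0.0011, 0.9661, 0.258], [-1.0, -0.0002, -0.0033]] q [0.333 0.382 1.423 0.    1.339 0.072] F [-0.4  0.6 -0.4]
table z -0.001226076356061423
bush top 1601 [0.05994796 0.06411462 0.28086916] ((0.5634593963623047, 0.32493799924850464), 0.020081158727407455)
slope [-1.74378444  5.50877683  0.09502072]
pin top 363 0.08373077047363237 ((0.49347251653671265, 0.30473119020462036), 0.00810413621366024)
cover top 0.22239057788311367
```

View pics/w16.png

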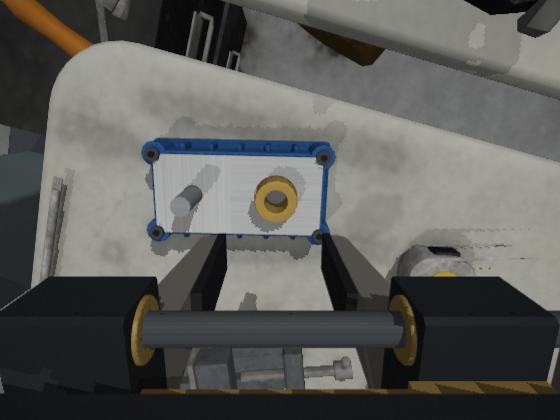

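The picture shows the pin at (186,197) and the bushing at (276,199), both seated and released. I run one cleaner height check, then hand in.

```bash
python3 - <<'E'
from h import *
f=np.load('w16.npz'); c=dict(camera_matrix=f['K'],origin=f['o'],attitude=f['a'])
W=pts('w',f['d'],c)
s=(W[...,2]>.060)&(W[...,2]<.068)&(np.hypot(W[...,0]-.5643,W[...,1]-.3224)<.022)
A=np.c_[W[s][:,:2]-[.5643,.3224],np.ones(s.sum())]; print('slope',np.linalg.lstsq(A,W[s][:,2],rcond=None)[0],np.median(W[s][:,2]),cv2.minEnclosingCircle(W[s][:,:2].astype(np.float32)))
s=(W[...,2]>.040)&(W[...,2]<.048)&(np.hypot(W[...,0]-.53,W[...,1]-.314)<.012); print(np.median(W[s][:,2]))
print(env.get_obs()['wrist_force']); print(env.hand_in())
E
```

```text
slope [ 0.00091214 -0.00815277  0.06362109] 0.06368710962640556 ((0.5641342997550964, 0.3227887451648712), 0.017948638647794724)
0.043884231112492234
[-0.51224844  0.85722288 -0.36553534]
the job is handed in; nothing more can be done
None
```

The pin and the bushing are both pressed home in the cover and released, and I have handed the job in at about 29.6 s. The bushing stayed standing on the table while I pulled the pin straight up out of it. I seated the pin first, then the bushing.

| Part | Resistance met at | Peak press | Stands proud (measured) | Stands proud (expected) |
|---|---|---|---|---|
| Pin | hole floor, at the expected depth | about 34 N | 39.9 mm | 40 mm |
| Bushing | bore floor, at the expected depth | about 35 N | 19.8 mm | 20 mm |

- **Straightness:** The bushing's top face is level to within 0.5°. I did not measure the pin's tilt.
- **Position:** Both parts measured within about 0.6 mm of their hole centres.
- **Clear of the parts:** The gripper was raised above both parts, and the wrist force was about 1 N, in line with its free-air readings.
- **Disagreements:** The wrist camera read heights about 1.2 mm low throughout, so I compared heights only within the same picture. My first bushing-height check caught gripper pixels, so I repeated it with them removed. No other check failed.

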